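# Lay the tilted board holder flat

## Robot

A 7-joint arm with a two-finger parallel gripper is mounted at the origin on the work surface. World frame = base frame: x ahead of the robot, y to its left, z up, the work surface at z = 0. Lengths are in m, angles in rad, forces in N, time in s.
With the tool pointing down it reaches from about 0.4 to 0.85 m from the base axis. Payload 6.9 kg.
Tool frame: the origin (TCP) lies midway between the tips of the shut fingers; the grasp point (between the pads) lies 19 mm behind it (pinch_z is the z of the grasp point in the tool frame, in m); z points along the fingers, y is the direction in which the jaws open and shut (so a half turn about z gives the same grasp; the last joint's range is limited). The gripper opens to 85 mm and grips with 20 to 120 N. Pads are 22 mm wide; open, the fingers measure 114 mm over their backs; the gripper's body (76 mm by 85 mm) begins 54 mm behind the grasp point. The pads swing forward as they close: fully open they stand 13 mm farther back than shut.
Start: joints at [-0.998, 0.507, -0.238, 1.5, 0.126, 1.149, -0.155], TCP at [0.282, 0.558, 0.193] pointing down, gripper open.
Joint ranges: [-3.08, 3.08], [-0.24, 2.05], [-1.43, 1.35], [0, 2.5], [-1.52, 4.66], [0.17, 1.96], [-2.89, 2.89]. Speed limits (rad/s): [2.39, 2.39, 3.14, 3.14, 3.14, 3.14, 3.14].

## Interface

Orientations are given as a 3x3 rotation matrix whose columns are the frame's x, y, z axes.
In Python, from cell import sense, grab_frame, close_job, pinch_z gives the robot as it stands. The module is installed in compiled form; this text tells all that it offers.
- The arm moves only by the tool jog_arm, never from a script. Its argument "steps" is a list that holds one entry, the list of rows, each a list of 6 numbers: the shift along the world's x, y, z in mm, then the turn, a rotation vector about the world's x, y, z in degrees. A call has 1 to 20 rows; each row shifts and turns the commanded pose from where the row before left it; what a row does not reach is not made up. A row lasts 1/10 s, in which the tool goes at most 50 mm and 8.59 degrees, less where a joint would pass 70% of its speed; a pose out of reach is approached as far as the arm can. A call is refused whole if a number of a shift passes 50 or a number of a turn 8.59, either way. A call with a gripper value outside its range is refused whole. "jaw" is the finger opening in mm, from 0 to 85.4, set as the call begins (left out, the last holds). The fingers move at their own pace and stop on an object; "squeeze" is the grip in N (left out, the last holds). Time passes only in rows, so rows that do not move let the fingers close. It gives the time, the measured TCP pose, the force and the opening at its end, in the units of the state.
- sense(): the state, without advancing time (a new reading comes with each control period).
- grab_frame(name): name is "side" or "top"; returns a dict with "img" (420x560x3 uint8, red, green, blue), "depth" (420x560 float32, m along the optical axis (not along the pixel's ray), 0 where there is no reading), "fx", "fy", "cx", "cy" (pixels), "R" (3x3) and "t" (3): a world point X has camera coordinates R X + t. Camera axes: x right, y down, z forward; pixel columns grow to the right and rows downward; lengths in m; the calibration is good to about 2 mm. A picture is of the moment at which its call begins.
- close_job(): hands the job in, once; it reports no verdict.
The state is a dict: "time_s": time; "joint_positions": joint angles; "qvel": joint speeds; "joint_efforts": joint torques, N m; "position": TCP position; "eef_rot": TCP orientation; "force": force on the tool from outside, world axes, zero at the start; "moment": the same for the moment, N m; "grip_width": finger opening in m.
Only numpy, scipy, OpenCV 4.12 (cv2) and the standard library are available. Lean on these libraries where they do the work, as an engineer would, in place of code of your own. Each camera call takes 0.05 s, during which the arm holds its last target.

## Task

The circuit board stands tilted in its ratchet holder on the electronics bench and has to lie level for probing. Press the pawl's thumb pad down until the pawl snaps clear of the teeth and stays off, and only then push the frame's end bar down, without slamming it, until the frame lies flat on its rests, and leave the pawl off. Never force the frame against the engaged pawl, do not press on the board, lift nothing, and leave the reel, bottle and screwdriver where they are.

Things in the scene. Friction and masses are not known exactly. Their poses are not given: they have to be found in the camera images.
- holder: Tilting board holder, fixed to the bench: dark grey base 270 x 150 x 14 mm with two cheek plates. Origin: centre of the underside. z up; x along the base from its hinge end to the frame's free end (about world +y, within 0.35 rad); y along the hinge line. Toothed sector and pawl lie in an upright plane at y = -66 mm; the tallest part is the pawl's nose, 110 mm up when on, 140 mm when off.
- hinge (a point): Middle of the hinge line on which the frame tilts: 50 mm behind the holder's origin (its x = -50 mm, y = 0), 42 mm above the bench. The line is parallel to the holder's y axis.
- tilt (a joint): Tilt of the frame, rad: 0 = flat on its two rest posts (hard stop), growing as the free end rises (stop at 1.15). Starts at 0.6 to 1.0. A stiff friction hinge: the frame stays where it is left and sinks under 1 to 7 N on its end bar once the pawl is off. With the pawl on, the teeth (0.14 rad apart) let it sink by one tooth at most, then hold it rigidly; upwards it clicks freely.
- pawl (a joint): Rocking pawl, rad: 0 = nose down in the teeth (up to 0.1 when it lies on a tooth's back), 0.5 = off, against its stop. A spring detent drives it into the teeth below 0.25 and to off above 0.25, so it stays off once pressed past the middle. The thumb pad needs about 2 to 3 N up to the middle, snaps on by itself and sinks about 22 mm in all.
- pawl_pad (a point): Middle of the upper face of the pawl's thumb pad: a ribbed steel pad 26 x 26 x 6 mm on the pawl's tail, pressed straight down from above. The pivot is 45 mm from it along the holder's +x, 92 mm above the bench. Pad face about 106 mm above the bench with the pawl on (sloping 0.25 rad, lower towards the pivot), about 84 mm with it off. No loose thing within 80 mm.
- end_bar (a point): Middle of the axis of the frame's end bar: a round steel bar 14 mm in diameter, 104 mm long, parallel to the hinge line and 200 mm from it, joining two side rails (6 x 10 mm, 92 mm apart) at the frame's free end. It moves on a 200 mm arc about the hinge; flat, its axis is 42 mm and its upper side 49 mm above the bench.
- board: Green circuit board clipped in the frame, 130 x 84 mm, components up to 13 mm high; it ends 49 mm short of the end bar's axis. Origin: middle of the hinge line; x along the frame to the end bar, z out of the component side. Not to be pressed.
- solder_reel: Loose reel of solder standing on its flange, 54 mm in diameter and 48 mm high. Origin: centre of its underside. To be left alone.
- cleaner_bottle: Loose white plastic bottle with a black cap, 48 mm in diameter and 115 mm high. Origin: centre of its underside. To be left alone.
- screwdriver: Loose screwdriver with a black handle, 170 mm long and 26 mm thick, lying on the bench. Origin: on the bench under its middle; x axis along it, to the tip. To be left alone.

How it is judged:
On the way, in this order (a step that is already met when the one before it is completed fails the run):
1. the pawl is pressed off while the frame still stands tilted (value of joint pawl above 0.4 rad and value of joint tilt above 0.42 rad), for 0.2 s.
2. the frame is pushed down flat on its rests, the pawl staying off (value of joint tilt below 0.04 rad and value of joint pawl above 0.4 rad), for 0.1 s.
At the end, for the whole second after the job is handed in: The frame lies flat on its rests (tilt under 0.04 rad, about 8 mm at the end bar) and at rest, with the pawl still off (over 0.4 rad) (all of step 2 and velocity of joint tilt between -0.05 and 0.05 rad/s); the robot touches nothing.
It fails at once if the frame is forced against the engaged pawl (over 15 N) (value of joint pawl below 0.12 rad and contact force between any of the fingers, the arm and frame above 15 N).
It fails at once if the circuit board is pressed on (over 3 N) (contact force between any of the fingers, the arm and board above 3 N).
It fails at once if the frame is slammed down (end bar faster than 0.5 m/s) (velocity of joint tilt below -2.5 rad/s).
It fails at once if the frame is lifted (tilt over 1.03 rad) instead of pushed down (value of joint tilt above 1.03 rad).
It fails at once if the reel, bottle or screwdriver is moved by over 20 mm or lifted (distance of any of solder_reel, cleaner_bottle, screwdriver from where it was at the start of the episode above 0.02 m).
It also fails if it takes over 45 s, if anything falls off the work surface, if the arm or the gripper's body presses on something with over 40 N, if the wrist force passes 120 N, or if a joint passes its speed limit or range.

## Working session

There is one attempt and no reset: what is moved stays moved. The work goes in short steps, Python scripts to look and compute and a tool call to move; the robot and the scene stay as the last step left them, time stands still between calls to the robot, and variables do not carry over. Pictures are saved under pics/ and viewed, and the job is handed in when it is done.

Besides the shell and the picture viewer there is one more tool, called by a JSON object that holds its "op" and its "data". jog_arm: Moves the arm, as the interface text tells. Its arguments: {"type":"object","properties":{"steps":{"type":"array","items":{"type":"array","items":{"type":"array","items":{"type":"number"}}}},"jaw":{"type":"number"},"squeeze":{"type":"number"}},"required":["steps"]}

```bash
mkdir -p pics; python3 - <<'E'
from cell import sense, grab_frame, pinch_z
import cv2,numpy as np
s=sense();print(s['time_s'],s['position'],s['eef_rot'],s['grip_width'],s['force'],pinch_z)
for n in("side","top"):
    f=grab_frame(n);cv2.imwrite(f"pics/{n}0.png",f['img'][:,:,::-1]);np.savez(f"{n}0.npz",**f)
    print(n,f['fx'],f['cx'],f['cy'],f['R'],f['t'], -f['R'].T@f['t'])
E
```

```text
0.0 [0.28161569 0.55729953 0.19213035] [[-8.92575806e-01  4.50896718e-01 -7.62251026e-04]
 [ 4.50897359e-01  8.92574345e-01 -1.61550616e-03]
 [-4.80607153e-05 -1.78565869e-03 -9.99998405e-01]] 0.08535020320854876 [ 0.41077883  0.51482061 -0.34910047] -0.0187
side 510.25983949154 287.08831639697183 196.29465711153196 [[ 0.97699506 -0.21221559  0.02109952]
 [-0.12620188 -0.65507312 -0.7449512 ]
 [ 0.17191199  0.72515085 -0.66678521]] [-0.50388745  0.15446013  0.84655002] [ 0.36625661 -0.61962656  0.69016408]
top 424.2147401257011 279.7480588004228 204.9361565611405 [[-0.01335927 -0.99977004 -0.01677466]
 [-0.99396252  0.01510508 -0.10867538]
 [ 0.10890377  0.01522156 -0.99393575]] [0.05044935 0.55477328 0.88339296] [0.455893   0.02861123 0.93917231]
```

View pics/side0.png

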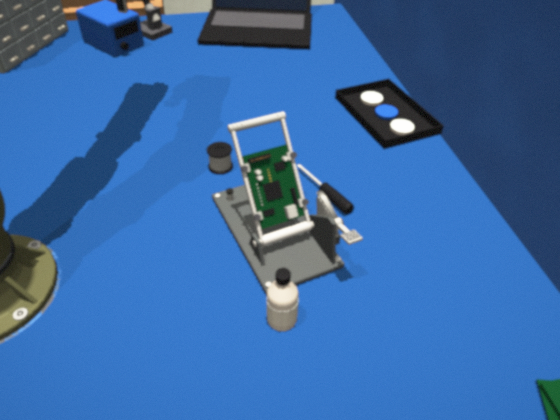

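View pics/top0.png

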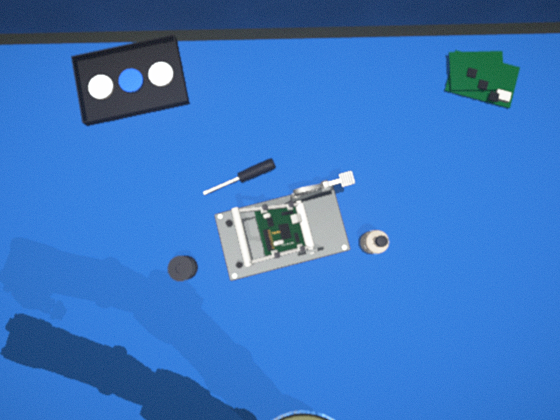

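```bash
cat > h.py <<'E'
import numpy as np,cv2
def ld(n):
    return dict(np.load(n))
def cloud(f):
    d=f['depth'];v,u=np.mgrid[:d.shape[0],:d.shape[1]]
    c=np.stack([(u-f['cx'])/f['fx']*d,(v-f['cy'])/f['fy']*d,d],-1)
    P=(c-f['t'])@f['R'];P[d==0]=np.nan
    return P
def show(f,name,x0,x1,y0,y1,k):
    cv2.imwrite(name,cv2.resize(f['img'][y0:y1,x0:x1,::-1],None,fx=k,fy=k,interpolation=cv2.INTER_CUBIC))
E
python3 - <<'E'
from h import *
t=ld('top0.npz');s=ld('side0.npz')
show(t,'pics/tz.png',190,400,140,290,3.8);show(s,'pics/sz.png',200,380,100,300,3)
P=cloud(t)
np.set_printoptions(precision=4,suppress=True)
for u,v in[(346,179),(350,179),(342,180),(238,238),(238,215),(242,262),(219,217),(235,274),(346,247),(333,192),(308,189)]:print(u,v,P[v,u])
Q=cloud(s)
for u,v in[(353,236),(258,121),(240,125),(280,117)]:print(u,v,Q[v,u])
E
```

```text
346 179 [ 0.5973 -0.0911  0.1037]
350 179 [ 0.5967 -0.0986  0.1067]
342 180 [ 0.5958 -0.0834  0.1014]
238 238 [0.4798 0.1124 0.2085]
238 215 [0.5195 0.1123 0.2091]
242 262 [0.4342 0.1261 0.0147]
219 217 [0.5322 0.1753 0.0203]
235 274 [0.4089 0.1409 0.018 ]
346 247 [ 0.4635 -0.0991  0.0164]
333 192 [ 0.5844 -0.0748  0.012 ]
308 189 [ 0.5779 -0.015   0.1075]
353 236 [ 0.6    -0.0951  0.1047]
258 121 [0.4831 0.1032 0.2065]
240 125 [0.4511 0.0947 0.2079]
280 117 [0.5231 0.1116 0.2044]
```

View pics/tz.png

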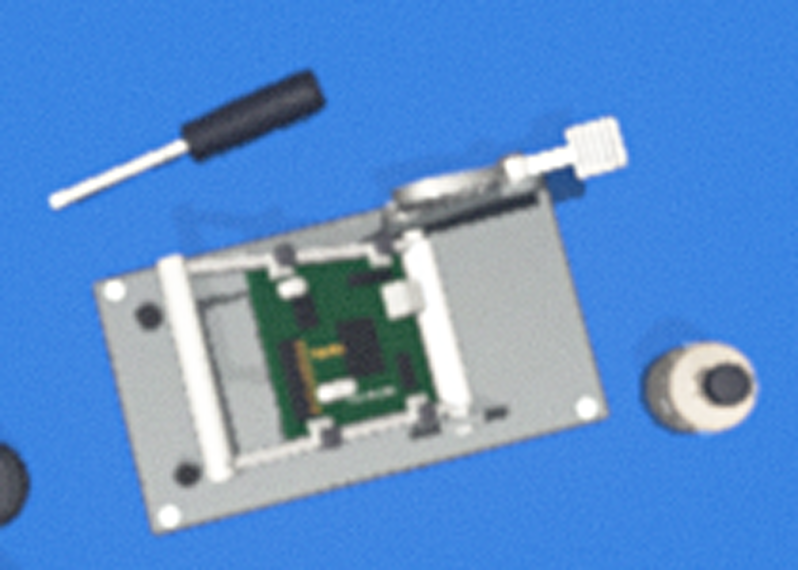

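View pics/sz.png

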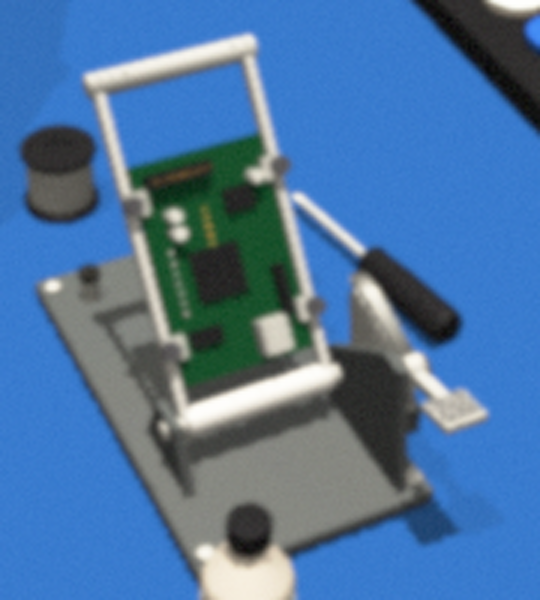

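```bash
python3 - <<'E'
from h import *
np.set_printoptions(precision=4,suppress=True)
t=ld('top0.npz');C=-t['R'].T@t['t']
def ray(u,v,z):
    d=t['R'].T@np.array([(u-t['cx'])/t['fx'],(v-t['cy'])/t['fy'],1]);return C+d*(z-C[2])/d[2]
W=np.array([ray(190+a/3.8,140+b/3.8,.014)for a,b in[(95,285),(545,190),(607,413),(155,532)]])
print(W);o=W.mean(0)
ex=(W[0]+W[3]-W[1]-W[2]);yaw=np.arctan2(ex[1],ex[0]);ey=(W[3]-W[0]+W[2]-W[1])
print('o',o,'yaw',yaw,yaw-np.pi/2,np.linalg.norm(ex)/2,np.linalg.norm(ey)/2)
X=np.array([np.cos(yaw),np.sin(yaw),0]);Y=np.array([-X[1],X[0],0])
h=o-.05*X;print('X',X,'Y',Y,'hinge',h)
P=cloud(t)
# bar
for n in('top0.npz','side0.npz'):
    P=cloud(ld(n));q=P-[*o[:2],0];hx=q@X;hy=q@Y;z=P[...,2]
    m=(z>.19)&(z<.3)&(abs(hy)<.07)&(hx>0)&(hx<.2)
    b=P[m];print(n,'bar',m.sum(),b.mean(0),hx[m].mean(),[hy[m].min(),hy[m].max()],np.median(z[m]),z[m].max())
    m=(z>.09)&(z<.125)&(hy<-.045)&(hy>-.09)&(hx<-.06)
    if n[0]=='t': pass
    print('pad/tail',m.sum(),hx[m].min(),hx[m].max())
    m&=hx<hx[m].min()+.028
    print(P[m].mean(0),hx[m].mean(),hy[m].mean(),hy[m].min(),hy[m].max())
E
```

```text
[[ 0.5372  0.1851  0.014 ]
 [ 0.5885 -0.0756  0.014 ]
 [ 0.4597 -0.1074  0.014 ]
 [ 0.396   0.1505  0.014 ]]
o [0.4954 0.0382 0.014 ] yaw 1.7889608167604347 0.21816448996553817 0.26565980620354945 0.13898361199125567
X [-0.2164  0.9763  0.    ] Y [-0.9763 -0.2164  0.    ] hinge [ 0.5062 -0.0106  0.014 ]
top0.npz bar 520 [0.4834 0.1064 0.2071] 0.06922246425158186 [np.float64(-0.05454840090224635), np.float64(0.04847347573259322)] 0.20802635885752335 0.21269591776748917
pad/tail 425 -0.1623284807574567 -0.06013366034650477
[ 0.5994 -0.0912  0.104 ] -0.1488455512288264 -0.07352309415017189 -0.08663680262144173 -0.06055492324896075
side0.npz bar 542 [0.4806 0.1015 0.2042] 0.06506396805369895 [np.float64(-0.052918089916428296), np.float64(0.05065839537893458)] 0.2053326793600892 0.21093228670926145
pad/tail 577 -0.16414482308519796 -0.06039269866439597
[ 0.5977 -0.0951  0.1034] -0.15222901184455231 -0.0711183872567322 -0.08550463565722465 -0.05876262707040663
```

{"op": "jog_arm", "data": {"steps": [[[0,0,30,0,0,0],[0,0,40,0,0,0],[0,0,40,0,0,-3],[15,-30,0,0,0,-4],[15,-30,0,0,0,-4],[15,-30,0,0,0,-4],[15,-30,0,0,0,-4],[15,-30,0,0,0,-4],[15,-30,0,0,0,-4],[15,-30,0,0,0,-4],[15,-30,0,0,0,-4],[15,-30,0,0,0,-4],[15,-30,0,0,0,-4],[15,-30,0,0,0,-4],[15,-30,0,0,0,-4]]], "jaw": 0, "squeeze": 40}}

```text
time_s: 1.6
position: [0.462, 0.1965, 0.3027]
eef_rot: [[-0.209, 0.978, -0.001], [0.978, 0.209, -0.0], [-0.0, -0.001, -1.0]]
force: [-0.4, 0.7, -0.6]
grip_width: 0.0001
```

{"op": "jog_arm", "data": {"steps": [[[14,-29,0,0,0,0],[14,-29,0,0,0,0],[14,-29,0,0,0,0],[14,-29,0,0,0,0],[14,-29,0,0,0,0],[14,-29,0,0,0,0],[14,-29,0,0,0,0],[14,-29,0,0,0,0],[13,-29,-20,0,0,0],[12,-29,-30,0,0,0],[0,0,-45,0,0,0],[0,0,-40,0,0,0],[0,0,-25,0,0,0],[0,0,-10,0,0,0],[0,0,0,0,0,0]]]}}

```text
time_s: 3.1
position: [0.5981, -0.0919, 0.1318]
eef_rot: [[-0.211, 0.977, -0.003], [0.977, 0.211, 0.0], [0.001, -0.003, -1.0]]
force: [0.3, -0.3, -0.0]
grip_width: 0.0
```

```bash
python3 - <<'E'
from h import *
from cell import *
for n in("side","top"):
    f=grab_frame(n);np.savez(f"{n}1.npz",**f)
    if n=='side':show(f,'pics/s1.png',200,400,80,290,2.8)
    else: show(f,'pics/t1.png',190,400,110,290,3.2)
print(sense()['position'],sense()['force'])
E
```

```text
[ 0.59967668 -0.09234604  0.13421206] [0.07075966 0.79681279 0.0217661 ]
```

View pics/s1.png

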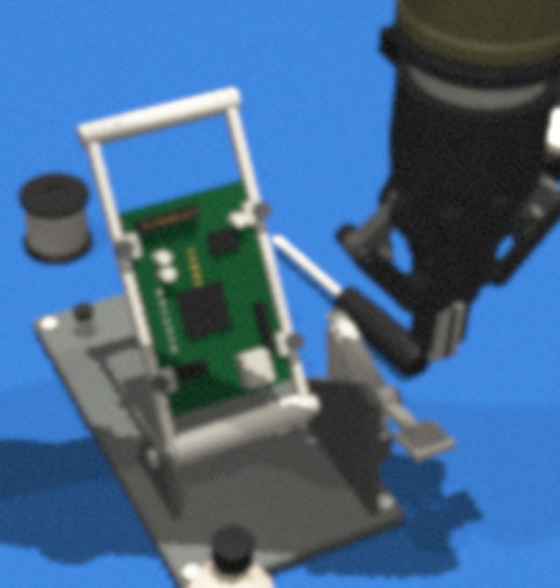

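View pics/t1.png

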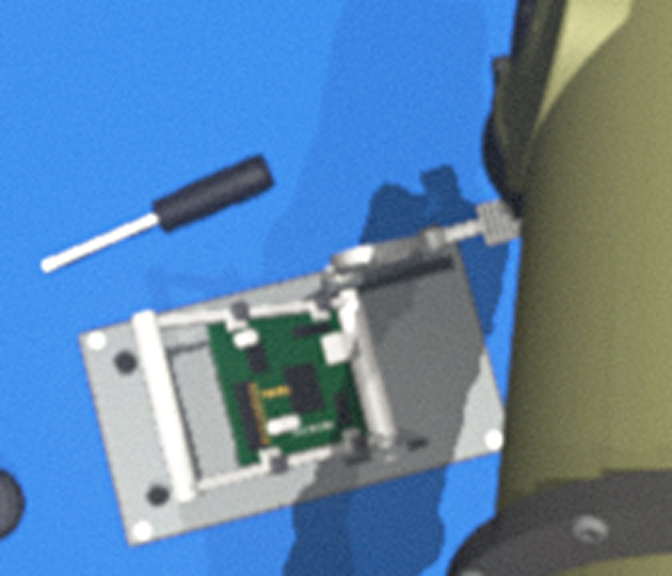

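```bash
python3 - <<'E'
from h import *
from cell import *
p=sense()['position'];print(p,sense()['eef_rot'])
for n,(x0,y0,k) in(("side",(200,80,2.8)),("top",(190,110,3.2))):
    f=ld(n+'1.npz')
    for q in(p,p+[0,0,.03],[.599,-.093,.105]):
        c=f['R']@q+f['t'];u=c[0]/c[2]*f['fx']+f['cx'];v=c[1]/c[2]*f['fy']+f['cy'];print(n,u,v,(u-x0)*k,(v-y0)*k)
    P=cloud(f)
    m=(abs(P[...,0]-p[0])<.06)&(abs(P[...,1]-p[1])<.06)&(P[...,2]>.118)&(P[...,2]<.21)
    Q=P[m]
    print(m.sum(), np.round(Q[np.argsort(Q[:,2])[:400:25]],3).tolist())
E
```

```text
[ 0.59967668 -0.09234604  0.13421206] [[-2.11274275e-01  9.77425367e-01  1.68332117e-03]
 [ 9.77426594e-01  2.11275073e-01 -3.09605190e-04]
 [-6.58259770e-04  1.57991126e-03 -9.99998535e-01]]
side 354.2639093648004 221.571211844453 431.93894622144103 396.39939316446834
side 356.41959397250304 207.476302466978 437.9748631230085 356.9336469075384
side 351.98601768392894 234.9798487432281 425.560849515001 433.9435764810387
329 [[0.592, -0.097, 0.17], [0.602, -0.101, 0.177], [0.596, -0.104, 0.181], [0.583, -0.091, 0.183], [0.587, -0.101, 0.186], [0.585, -0.095, 0.188], [0.597, -0.104, 0.191], [0.59, -0.101, 0.193], [0.584, -0.091, 0.195], [0.585, -0.094, 0.198], [0.585, -0.1, 0.2], [0.585, -0.098, 0.203], [0.595, -0.103, 0.206], [0.585, -0.101, 0.209]]
top 348.8150365177266 175.08967542731548 508.2081168567251 208.28696136740956
top 351.1693457444529 172.19070987139332 515.7419063822493 199.01027158845864
top 347.02288409853634 178.04626365762587 502.4732291153163 217.7480437044028
15 [[0.596, -0.081, 0.178]]
```

```bash
python3 - <<'E'
from h import *
from cell import *
f=grab_frame("side");np.savez("side2.npz",**f)
show(f,'pics/s2.png',300,400,150,250,6)
P=cloud(f)
for v in range(196,232,3):print(v,[np.round(P[v,u],3).tolist() for u in(354,357,360)])
print(sense()['position'],sense()['time_s'])
E
```

```text
196 [[0.589, -0.101, 0.197], [0.594, -0.101, 0.196], [0.598, -0.103, 0.197]]
199 [[0.59, -0.102, 0.192], [nan, nan, nan], [0.597, -0.105, 0.193]]
202 [[0.59, -0.102, 0.186], [0.595, -0.103, 0.185], [0.599, -0.103, 0.186]]
205 [[0.593, -0.097, 0.174], [0.595, -0.103, 0.179], [0.6, -0.104, 0.18]]
208 [[0.663, 0.062, 0.01], [0.673, 0.07, 0.001], [0.679, 0.068, 0.001]]
211 [[0.665, 0.063, 0.0], [0.671, 0.063, -0.001], [0.676, 0.06, 0.001]]
214 [[0.662, 0.055, 0.0], [0.668, 0.054, -0.0], [0.674, 0.055, -0.002]]
217 [[0.66, 0.048, -0.001], [0.665, 0.046, 0.0], [0.671, 0.046, -0.001]]
220 [[0.656, 0.038, 0.002], [0.663, 0.038, -0.0], [0.669, 0.038, -0.001]]
223 [[0.655, 0.033, -0.001], [0.66, 0.029, 0.001], [0.666, 0.03, -0.001]]
226 [[0.653, 0.026, -0.003], [0.657, 0.021, 0.002], [0.664, 0.023, -0.002]]
229 [[0.649, 0.014, 0.002], [0.656, 0.017, -0.002], [0.661, 0.014, -0.0]]
[ 0.59993869 -0.09235498  0.13463986] 3.25
```

View pics/s2.png

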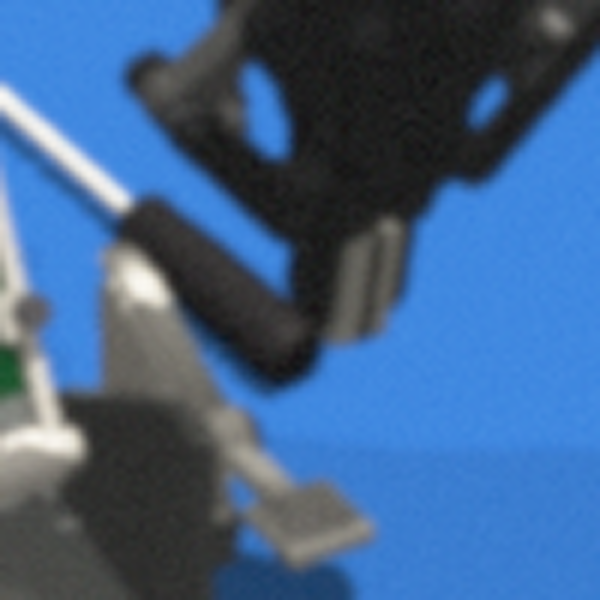

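{"op": "jog_arm", "data": {"steps": [[[0,0,-8,0,0,0],[0,0,-8,0,0,0],[0,0,-5,0,0,0],[0,0,-4,0,0,0],[0,0,0,0,0,0]]]}}

```text
time_s: 3.75
position: [0.5984, -0.0921, 0.1072]
eef_rot: [[-0.211, 0.977, -0.001], [0.977, 0.211, 0.0], [0.0, -0.001, -1.0]]
force: [0.4, -0.2, -0.5]
grip_width: -0.0
```

```bash
python3 - <<'E'
from h import *
from cell import *
f=grab_frame("side")
show(f,'pics/s3.png',300,400,150,250,6)
print(sense()['position'],sense()['force'],sense()['time_s'])
E
```

```text
[ 0.59865346 -0.0921525   0.10761521] [0.01950173 0.05593296 0.11062579] 3.8
```

View pics/s3.png

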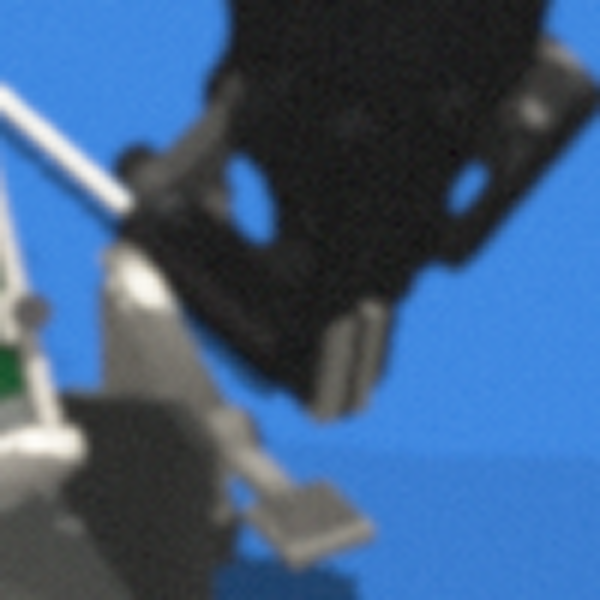

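{"op": "jog_arm", "data": {"steps": [[[0,0,-8,0,0,0],[0,0,-8,0,0,0],[0,0,-5,0,0,0],[0,0,-3,0,0,0],[0,0,-2,0,0,0],[0,0,0,0,0,0]]]}}

```text
time_s: 4.4
position: [0.5988, -0.0921, 0.0817]
eef_rot: [[-0.211, 0.977, -0.0], [0.977, 0.211, 0.0], [0.0, -0.0, -1.0]]
force: [-0.1, -0.6, 0.0]
grip_width: 0.0
```

```bash
python3 - <<'E'
from h import *
from cell import *
f=grab_frame("side")
show(f,'pics/s4.png',300,400,150,250,6)
print(sense()['position'],sense()['force'],sense()['time_s'])
E
```

```text
[ 0.59888612 -0.0922146   0.08195664] [-0.38422083 -0.09142367  0.00519187] 4.45
```

View pics/s4.png

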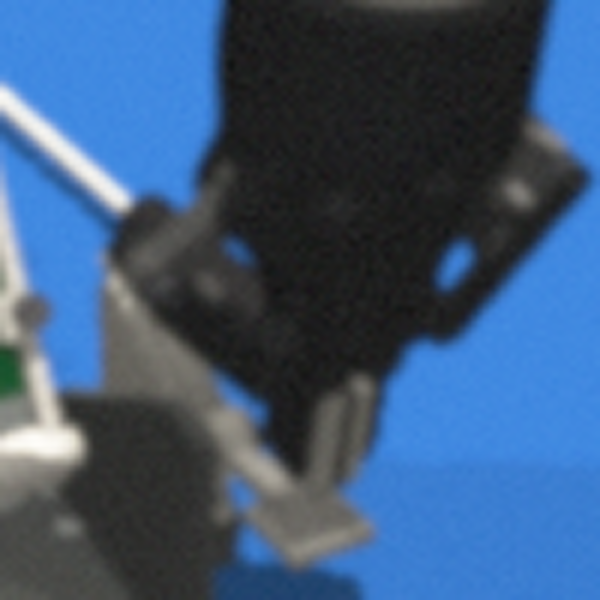

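{"op": "jog_arm", "data": {"steps": [[[-2,-7,0,0,0,0],[0,0,-3,0,0,0],[0,0,-3,0,0,0],[0,0,0,0,0,0]]]}}

```text
time_s: 4.85
position: [0.5965, -0.0991, 0.0754]
eef_rot: [[-0.211, 0.977, -0.001], [0.977, 0.211, 0.0], [0.0, -0.001, -1.0]]
force: [0.8, -0.4, -0.5]
grip_width: 0.0001
```

```bash
python3 - <<'E'
from h import *
from cell import *
f=grab_frame("side")
show(f,'pics/s5.png',300,400,150,250,6)
print(sense()['position'],sense()['force'],sense()['time_s'])
E
```

```text
[ 0.59665184 -0.0990225   0.07567411] [ 0.94485454  0.23924079 -0.30701472] 4.9
```

View pics/s5.png

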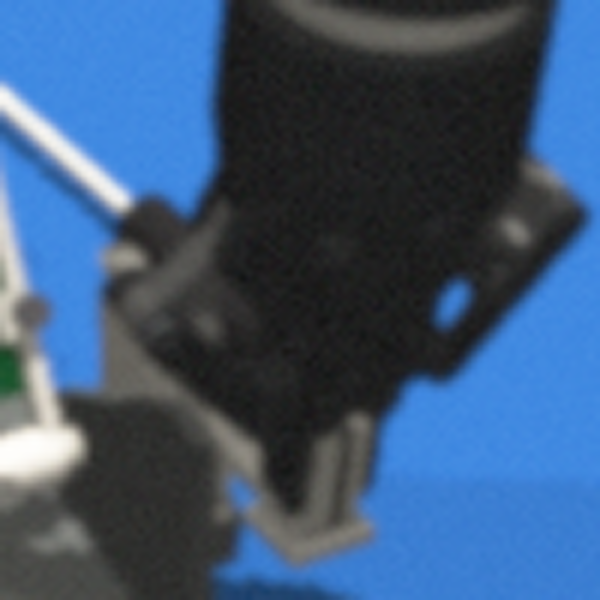

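{"op": "jog_arm", "data": {"steps": [[[0,0,-2,0,0,0],[0,0,-2,0,0,0],[0,0,-2,0,0,0],[0,0,-2,0,0,0],[0,0,0,0,0,0]]]}}

```text
time_s: 5.4
position: [0.5968, -0.0992, 0.0678]
eef_rot: [[-0.211, 0.977, -0.0], [0.977, 0.211, 0.0], [0.0, -0.0, -1.0]]
force: [-0.2, -0.1, 0.9]
grip_width: -0.0002
```

{"op": "jog_arm", "data": {"steps": [[[0,0,-2,0,0,0],[0,0,-2,0,0,0],[0,0,-1,0,0,0],[0,0,0,0,0,0]]]}}

```text
time_s: 5.8
position: [0.5968, -0.0992, 0.0628]
eef_rot: [[-0.211, 0.977, -0.0], [0.977, 0.211, 0.0], [0.0, -0.0, -1.0]]
force: [0.3, -1.5, 1.2]
grip_width: -0.0002
```

```bash
python3 - <<'E'
from h import *
from cell import *
f=grab_frame("side")
show(f,'pics/s6.png',260,400,150,250,5.7)
print(sense()['position'],sense()['force'],sense()['time_s'])
E
```

```text
[ 0.59680429 -0.09910257  0.06286092] [-0.41617533  0.37273159  0.22945702] 5.85
```

View pics/s6.png

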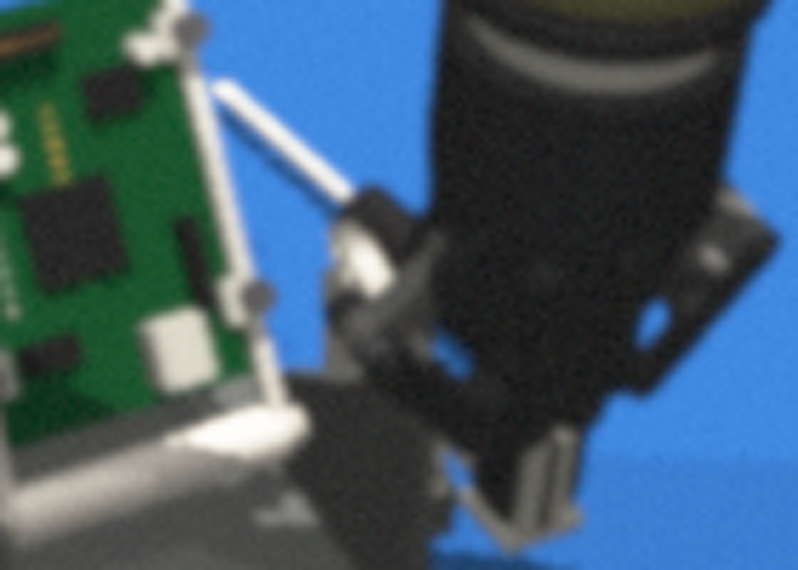

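{"op": "jog_arm", "data": {"steps": [[[0,0,-2,0,0,0],[0,0,-2,0,0,0],[0,0,-2,0,0,0],[0,0,0,0,0,0]]]}}

```text
time_s: 6.25
position: [0.5964, -0.0987, 0.0564]
eef_rot: [[-0.212, 0.977, -0.001], [0.977, 0.212, 0.0], [0.001, -0.001, -1.0]]
force: [-0.1, 0.1, 0.1]
grip_width: 0.0001
```

{"op": "jog_arm", "data": {"steps": [[[0,0,-2,0,0,0],[0,0,-2,0,0,0],[0,0,-1,0,0,0],[0,0,0,0,0,0]]]}}

```text
time_s: 6.65
position: [0.5967, -0.0992, 0.0517]
eef_rot: [[-0.211, 0.977, -0.0], [0.977, 0.211, 0.0], [0.0, -0.0, -1.0]]
force: [0.2, -0.4, 0.1]
grip_width: 0.0004
```

```bash
python3 - <<'E'
from h import *
from cell import *
f=grab_frame("side")
show(f,'pics/s7.png',260,400,150,250,5.7)
print(sense()['position'],sense()['force'],sense()['time_s'])
E
```

```text
[ 0.59676871 -0.09914064  0.05187967] [ 0.17069492 -0.83713301  0.03435034] 6.7
```

View pics/s7.png

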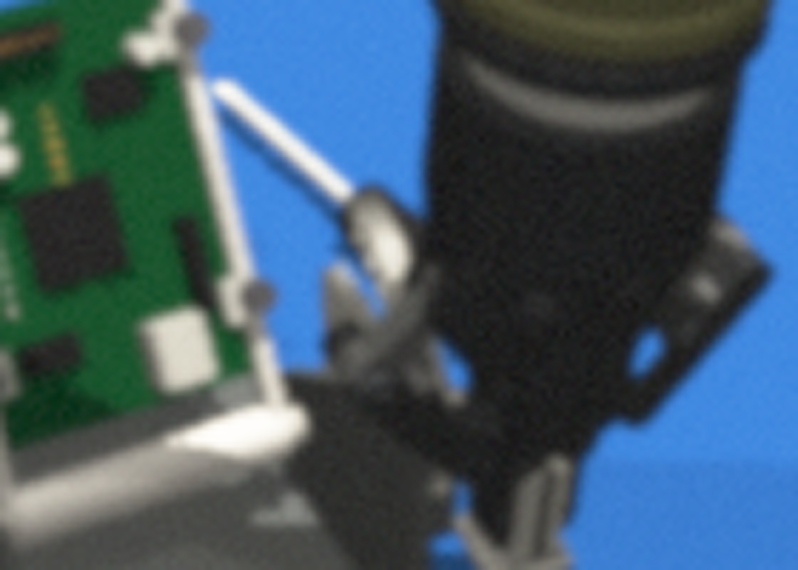

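{"op": "jog_arm", "data": {"steps": [[[0,0,10,0,0,0],[0,0,25,0,0,0],[0,0,40,0,0,0],[0,0,45,0,0,0],[0,0,40,0,0,0],[0,0,20,0,0,0],[0,0,0,0,0,0]]]}}

```text
time_s: 7.4
position: [0.5986, -0.0997, 0.2367]
eef_rot: [[-0.211, 0.977, 0.007], [0.977, 0.211, -0.001], [-0.003, 0.007, -1.0]]
force: [0.2, -0.4, -0.0]
grip_width: -0.0002
```

```bash
python3 - <<'E'
from h import *
from cell import *
f=grab_frame("side");np.savez("side8.npz",**f)
show(f,'pics/s8.png',200,400,80,270,3)
print(sense()['position'],sense()['force'],sense()['time_s'])
E
```

```text
[ 0.59758845 -0.09940776  0.2342482 ] [-0.63408683 -0.70398363 -1.1454814 ] 7.45
```

View pics/s8.png

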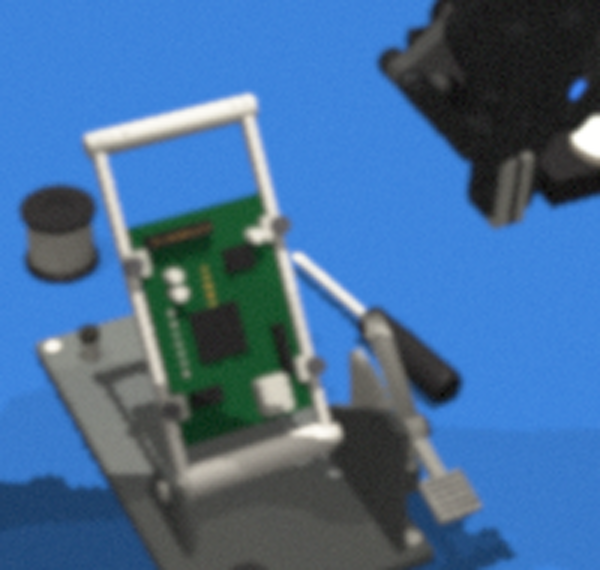

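{"op": "jog_arm", "data": {"steps": [[[-7,12,0,0,0,0],[-14,25,0,0,0,0],[-15,26,0,0,0,0],[-15,26,0,0,0,0],[-15,26,0,0,0,0],[-15,26,0,0,0,0],[-15,26,0,0,0,0],[-12,25,0,0,0,0],[-7,12,0,0,0,0],[0,0,-15,0,0,0],[0,0,-15,0,0,0],[0,0,0,0,0,0]]]}}

```text
time_s: 8.65
position: [0.4799, 0.1044, 0.1998]
eef_rot: [[-0.211, 0.977, -0.005], [0.977, 0.211, -0.002], [-0.001, -0.005, -1.0]]
force: [0.9, -0.5, 0.1]
grip_width: -0.0002
```

```bash
python3 - <<'E'
from h import *
from cell import *
f=grab_frame("side");np.savez("side9.npz",**f)
show(f,'pics/s9.png',200,360,60,220,3.7)
p=sense()['position']
print(p,sense()['force'],sense()['time_s'])
P=cloud(f);m=(abs(P[...,0]-p[0])<.03)&(abs(P[...,1]-p[1])<.03)
v,u=np.nonzero(m)
for uu in range(u.min(),u.max(),5):
    k=u==uu
    print(uu,[(int(a),*np.round(P[a,uu],3)) for a in v[k][::4]])
E
```

```text
[0.48069318 0.10441798 0.20088183] [-0.42852589 -0.31339629  0.11971815] 8.7
234 [(0, np.float64(0.451), np.float64(0.091), np.float64(0.418))]
239 [(0, np.float64(0.457), np.float64(0.083), np.float64(0.421)), (4, np.float64(0.457), np.float64(0.084), np.float64(0.415)), (8, np.float64(0.456), np.float64(0.081), np.float64(0.411)), (12, np.float64(0.455), np.float64(0.077), np.float64(0.406)), (16, np.float64(0.455), np.float64(0.078), np.float64(0.4)), (20, np.float64(0.455), np.float64(0.078), np.float64(0.395)), (24, np.float64(0.455), np.float64(0.077), np.float64(0.389)), (28, np.float64(0.455), np.float64(0.079), np.float64(0.383)), (32, np.float64(0.454), np.float64(0.077), np.float64(0.377)), (36, np.float64(0.454), np.float64(0.079), np.float64(0.371)), (40, np.float64(0.455), np.float64(0.09), np.float64(0.36)), (44, np.float64(0.455), np.float64(0.091), np.float64(0.353)), (48, np.float64(0.454), np.float64(0.087), np.float64(0.348)), (52, np.float64(0.454), np.float64(0.089), np.float64(0.341)), (56, np.float64(0.454), np.float64(0.088), np.float64(0.335)), (60, np.float
[... 8231 characters left out ...]
64(0.381)), (32, np.float64(0.505), np.float64(0.078), np.float64(0.373)), (36, np.float64(0.506), np.float64(0.081), np.float64(0.366)), (40, np.float64(0.51), np.float64(0.102), np.float64(0.35)), (44, np.float64(0.509), np.float64(0.099), np.float64(0.345)), (48, np.float64(0.509), np.float64(0.098), np.float64(0.339)), (52, np.float64(0.509), np.float64(0.099), np.float64(0.332)), (69, np.float64(0.51), np.float64(0.102), np.float64(0.302)), (73, np.float64(0.51), np.float64(0.099), np.float64(0.296)), (77, np.float64(0.509), np.float64(0.097), np.float64(0.29)), (148, np.float64(0.506), np.float64(0.08), np.float64(0.163)), (152, np.float64(0.506), np.float64(0.076), np.float64(0.157))]
```

View pics/s9.png

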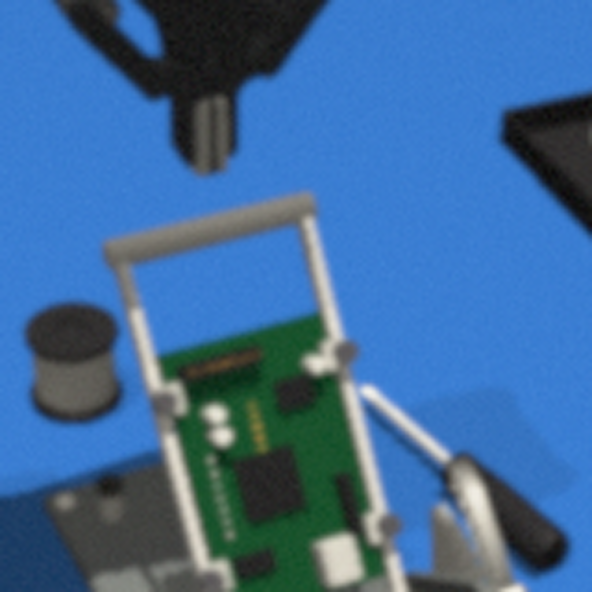

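{"op": "jog_arm", "data": {"steps": [[[2,0,-8,0,0,0],[0,0,-8,0,0,0],[0,0,-6,0,0,0],[0,0,0,0,0,0]]]}}

```text
time_s: 9.1
position: [0.4833, 0.1046, 0.179]
eef_rot: [[-0.211, 0.977, -0.002], [0.977, 0.211, -0.0], [-0.0, -0.002, -1.0]]
force: [-0.1, -0.4, 0.3]
grip_width: 0.0004
```

```bash
python3 - <<'E'
from h import *
from cell import *
for n in("side","top"):
    f=grab_frame(n)
    if n=='side': show(f,'pics/s10.png',200,360,60,220,3.7)
    else: show(f,'pics/t10.png',190,400,140,290,3.5)
print(sense()['position'],sense()['force'],sense()['time_s'])
th=np.linspace(.93,-.02,20)
print(np.round(np.c_[th[1:],np.diff(200*np.cos(th))*-.215,np.diff(200*np.cos(th))*.977,np.diff(200*np.sin(th))],1).tolist())
E
```

```text
[0.48381585 0.10477476 0.17990344] [-0.20611138  0.85604167  0.87579058] 9.2
[[0.9, -1.7, 7.7, -6.2], [0.8, -1.6, 7.4, -6.6], [0.8, -1.5, 7.0, -6.9], [0.7, -1.5, 6.7, -7.3], [0.7, -1.4, 6.3, -7.6], [0.6, -1.3, 6.0, -7.9], [0.6, -1.2, 5.6, -8.2], [0.5, -1.1, 5.1, -8.5], [0.5, -1.0, 4.7, -8.8], [0.4, -0.9, 4.3, -9.0], [0.4, -0.8, 3.8, -9.2], [0.3, -0.7, 3.4, -9.4], [0.3, -0.6, 2.9, -9.5], [0.2, -0.5, 2.5, -9.7], [0.2, -0.4, 2.0, -9.8], [0.1, -0.3, 1.5, -9.9], [0.1, -0.2, 1.0, -9.9], [0.0, -0.1, 0.5, -10.0], [-0.0, -0.0, 0.0, -10.0]]
```

View pics/s10.png

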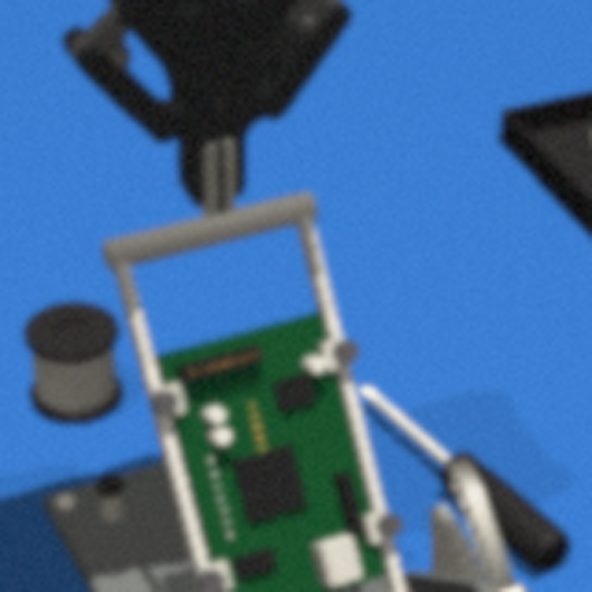

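View pics/t10.png

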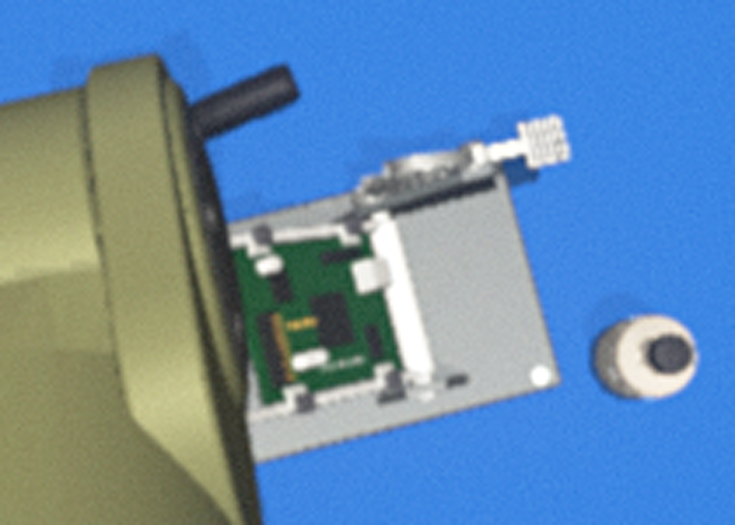

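```bash
python3 - <<'E'
from h import *
from cell import *
f=grab_frame("side")
P=cloud(f)
for u in(254,257,260,263):
    print(u,[(v,*np.round(P[v,u]*1000).tolist()) for v in range(96,128,2)])
show(f,'pics/s11.png',230,290,85,135,10)
E
```

```text
254 [(96, 476.0, 93.0, 261.0), (98, 475.0, 90.0, 260.0), (100, 476.0, 96.0, 252.0), (102, 476.0, 97.0, 248.0), (104, 476.0, 99.0, 243.0), (106, 476.0, 96.0, 241.0), (108, 475.0, 94.0, 238.0), (110, 476.0, 98.0, 232.0), (112, 475.0, 95.0, 230.0), (114, 476.0, 98.0, 225.0), (116, 527.0, 436.0, -1.0), (118, 526.0, 427.0, -0.0), (120, 477.0, 105.0, 208.0), (122, 476.0, 102.0, 206.0), (124, 475.0, 98.0, 205.0), (126, 475.0, 97.0, 201.0)]
257 [(96, 481.0, 92.0, 262.0), (98, 480.0, 92.0, 258.0), (100, 481.0, 94.0, 253.0), (102, 481.0, 94.0, 249.0), (104, 481.0, 94.0, 246.0), (106, 480.0, 93.0, 242.0), (108, 480.0, 94.0, 238.0), (110, 480.0, 93.0, 235.0), (112, 480.0, 91.0, 232.0), (114, 480.0, 94.0, 226.0), (116, 480.0, 94.0, 223.0), (118, 483.0, 110.0, 208.0), (120, 481.0, 100.0, 211.0), (122, 481.0, 101.0, 206.0), (124, 481.0, 100.0, 203.0), (126, 481.0, 102.0, 197.0)]
260 [(96, 487.0, 100.0, 257.0), (98, 486.0, 95.0, 255.0), (100, 485.0, 93.0, 253.0), (102, 486.0, 95.0, 248.0), (104, 486.0, 95.0, 244.0), (106, 485.0, 93.0, 242.0), (108, 486.0, 96.0, 237.0), (110, 486.0, 96.0, 233.0), (112, 485.0, 93.0, 230.0), (114, 485.0, 94.0, 226.0), (116, 485.0, 96.0, 221.0), (118, 487.0, 106.0, 210.0), (120, 487.0, 103.0, 208.0), (122, 486.0, 103.0, 204.0), (124, 486.0, 102.0, 201.0), (126, 534.0, 389.0, 1.0)]
263 [(96, 491.0, 95.0, 259.0), (98, 491.0, 94.0, 256.0), (100, 491.0, 97.0, 250.0), (102, 491.0, 94.0, 248.0), (104, 491.0, 95.0, 244.0), (106, 490.0, 93.0, 242.0), (108, 491.0, 96.0, 235.0), (110, 490.0, 95.0, 233.0), (112, 491.0, 96.0, 228.0), (114, 490.0, 95.0, 225.0), (116, 490.0, 95.0, 221.0), (118, 493.0, 108.0, 208.0), (120, 492.0, 105.0, 206.0), (122, 491.0, 101.0, 205.0), (124, 492.0, 104.0, 199.0), (126, 541.0, 388.0, 0.0)]
```

View pics/s11.png

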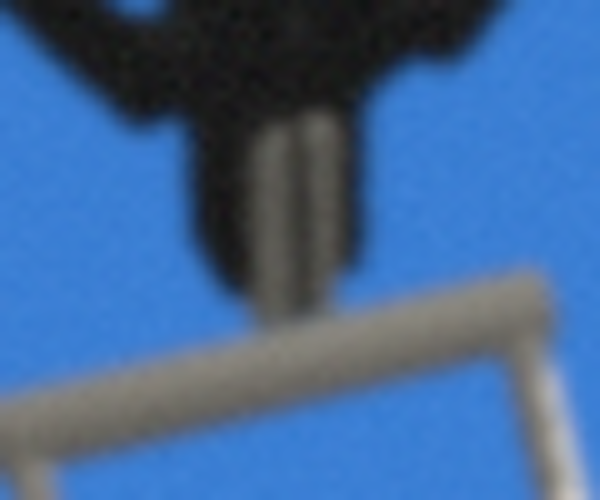

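{"op": "jog_arm", "data": {"steps": [[[0,0,-5,0,0,0],[0,0,-4,0,0,0],[-2,8,-7,0,0,0],[-2,7,-7,0,0,0],[-1,7,-7,0,0,0],[-1,7,-7,0,0,0],[-1,6,-8,0,0,0],[-1,6,-8,0,0,0],[0,0,0,0,0,0]]]}}

```text
time_s: 10.15
position: [0.4747, 0.1477, 0.1262]
eef_rot: [[-0.214, 0.977, -0.002], [0.977, 0.214, 0.001], [0.001, -0.001, -1.0]]
force: [-0.1, -0.5, -1.0]
grip_width: -0.0002
```

```bash
python3 - <<'E'
from h import *
from cell import *
f=grab_frame("side")
show(f,'pics/s12.png',200,360,60,220,3.7)
print(sense()['position'],sense()['force'],sense()['time_s'])
P=cloud(f)
for u in(245,255,260,265):
    print(u,[(v,*np.round(P[v,u]*1000).tolist()) for v in range(120,150,2)])
E
```

```text
[0.47534557 0.14654944 0.12653853] [-0.84611187 -0.07693817 -0.47322768] 10.2
245 [(120, 466.0, 138.0, 188.0), (122, 466.0, 140.0, 182.0), (124, 465.0, 139.0, 179.0), (126, 465.0, 139.0, 174.0), (128, 466.0, 149.0, 163.0), (130, 465.0, 141.0, 165.0), (132, 465.0, 142.0, 160.0), (134, 465.0, 142.0, 155.0), (136, 493.0, 360.0, -3.0), (138, 492.0, 350.0, -2.0), (140, 490.0, 336.0, 3.0), (142, 489.0, 334.0, -2.0), (144, 488.0, 326.0, -1.0), (146, 487.0, 316.0, 1.0), (148, 485.0, 308.0, 1.0)]
255 [(120, 484.0, 144.0, 182.0), (122, 484.0, 144.0, 178.0), (124, 484.0, 141.0, 175.0), (126, 485.0, 151.0, 164.0), (128, 484.0, 147.0, 163.0), (130, 484.0, 147.0, 159.0), (132, 484.0, 147.0, 154.0), (134, 517.0, 360.0, -1.0), (136, 516.0, 354.0, -2.0), (138, 514.0, 342.0, 1.0), (140, 512.0, 332.0, 2.0), (142, 511.0, 327.0, 0.0), (144, 510.0, 321.0, -1.0), (146, 509.0, 313.0, -0.0), (148, 508.0, 304.0, 0.0)]
260 [(120, 539.0, 418.0, -2.0), (122, 538.0, 410.0, -2.0), (124, 496.0, 158.0, 163.0), (126, 494.0, 150.0, 164.0), (128, 494.0, 150.0, 160.0), (130, 494.0, 147.0, 157.0), (132, 530.0, 368.0, -2.0), (134, 529.0, 360.0, -2.0), (136, 527.0, 347.0, 1.0), (138, 526.0, 343.0, -1.0), (140, 525.0, 336.0, -2.0), (142, 523.0, 325.0, 0.0), (144, 522.0, 321.0, -2.0), (146, 520.0, 310.0, 0.0), (148, 519.0, 306.0, -2.0)]
265 [(120, 551.0, 415.0, -2.0), (122, 548.0, 400.0, 3.0), (124, 505.0, 156.0, 163.0), (126, 504.0, 152.0, 161.0), (128, 503.0, 149.0, 159.0), (130, 504.0, 155.0, 151.0), (132, 541.0, 361.0, 1.0), (134, 540.0, 353.0, 1.0), (136, 539.0, 349.0, -1.0), (138, 538.0, 343.0, -3.0), (140, 535.0, 330.0, 1.0), (142, 534.0, 324.0, -0.0), (144, 533.0, 315.0, 0.0), (146, 532.0, 310.0, -2.0), (148, 530.0, 302.0, -1.0)]
```

View pics/s12.png

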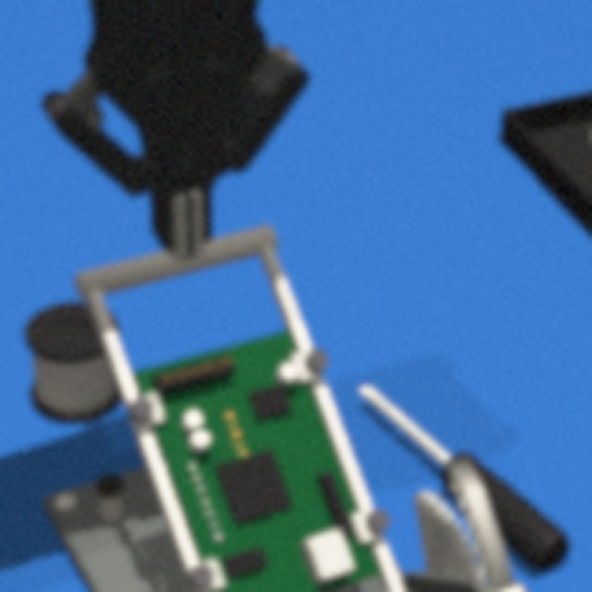

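{"op": "jog_arm", "data": {"steps": [[[-1,6,-8,0,0,0],[-1,5,-8,0,0,0],[-1,5,-9,0,0,0],[-1,5,-9,0,0,0],[-1,4,-9,0,0,0],[-1,4,-9,0,0,0],[-1,3,-9,0,0,0],[-1,2,-10,0,0,0],[0,2,-10,0,0,0],[0,1,-9,0,0,0],[0,0,-8,0,0,0],[0,0,-6,0,0,0],[0,0,-5,0,0,0],[0,0,-3,0,0,0],[0,0,0,0,0,0]]]}}

```text
time_s: 11.7
position: [0.4676, 0.1822, 0.0145]
eef_rot: [[-0.211, 0.978, -0.001], [0.978, 0.211, -0.001], [-0.001, -0.001, -1.0]]
force: [-0.8, -0.9, -0.2]
grip_width: -0.0001
```

```bash
cat > look.py <<'E'
import sys
from h import *
from cell import *
f=grab_frame("side")
show(f,sys.argv[1],200,360,100,260,3.7)
print(sense()['position'],sense()['force'],sense()['time_s'])
P=cloud(f)
for u in(240,255):
    print(u,[(v,*np.round(P[v,u]*1000).tolist()) for v in range(160,196,2)])
E
python3 look.py pics/s13.png
```

```text
[0.46760033 0.18200971 0.01471515] [0.68918786 0.32775789 0.1246268 ] 11.75
240 [(160, 457.0, 174.0, 72.0), (162, 457.0, 174.0, 68.0), (164, 457.0, 172.0, 64.0), (166, 457.0, 181.0, 52.0), (168, 457.0, 178.0, 49.0), (170, 456.0, 176.0, 46.0), (172, 462.0, 229.0, -2.0), (174, 461.0, 218.0, 1.0), (176, 460.0, 214.0, -1.0), (178, 459.0, 206.0, -0.0), (180, 458.0, 199.0, 1.0), (182, 457.0, 194.0, -1.0), (184, 449.0, 122.0, 55.0), (186, 448.0, 116.0, 56.0), (188, 448.0, 115.0, 51.0), (190, 447.0, 114.0, 47.0), (192, 447.0, 109.0, 47.0), (194, 446.0, 105.0, 45.0)]
255 [(160, 501.0, 265.0, -3.0), (162, 489.0, 189.0, 52.0), (164, 489.0, 186.0, 49.0), (166, 488.0, 183.0, 46.0), (168, 496.0, 235.0, -1.0), (170, 495.0, 229.0, -2.0), (172, 494.0, 222.0, -1.0), (174, 492.0, 214.0, -0.0), (176, 491.0, 207.0, 0.0), (178, 490.0, 200.0, 0.0), (180, 479.0, 128.0, 56.0), (182, 478.0, 121.0, 57.0), (184, 478.0, 121.0, 52.0), (186, 478.0, 121.0, 47.0), (188, 477.0, 114.0, 47.0), (190, 476.0, 111.0, 46.0), (192, 475.0, 102.0, 48.0), (194, 474.0, 98.0, 47.0)]
```

View pics/s13.png

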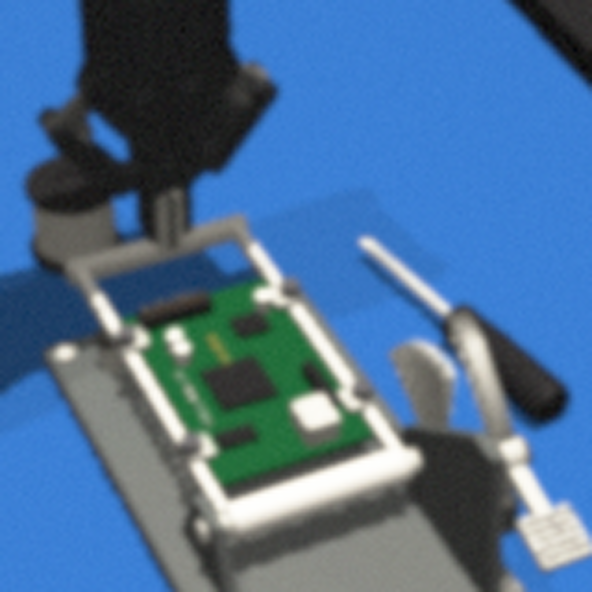

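{"op": "jog_arm", "data": {"steps": [[[0,0,-2,0,0,0],[0,0,-2,0,0,0],[0,0,0,0,0,0]]]}}

```text
time_s: 12.05
position: [0.4678, 0.1824, 0.0109]
eef_rot: [[-0.211, 0.978, -0.0], [0.978, 0.211, -0.0], [-0.0, -0.0, -1.0]]
force: [-0.1, 0.0, -0.4]
grip_width: 0.0001
```

{"op": "jog_arm", "data": {"steps": [[[0,0,-2,0,0,0],[0,0,0,0,0,0],[0,0,0,0,0,0]]]}}

```text
time_s: 12.35
position: [0.468, 0.1825, 0.0103]
eef_rot: [[-0.211, 0.978, 0.001], [0.978, 0.211, 0.0], [0.0, 0.001, -1.0]]
force: [-3.7, -2.6, 18.7]
grip_width: 0.0001
```

```bash
python3 look.py pics/s14.png
```

```text
[0.4679598  0.18250714 0.01023273] [-3.36078363 -2.6539426  17.4501351 ] 12.4
240 [(160, 457.0, 172.0, 74.0), (162, 457.0, 172.0, 69.0), (164, 457.0, 172.0, 64.0), (166, 457.0, 173.0, 59.0), (168, 457.0, 182.0, 47.0), (170, 457.0, 177.0, 45.0), (172, 456.0, 174.0, 42.0), (174, 461.0, 222.0, -2.0), (176, 460.0, 212.0, 1.0), (178, 459.0, 205.0, 1.0), (180, 458.0, 202.0, -2.0), (182, 457.0, 194.0, -1.0), (184, 456.0, 188.0, -1.0), (186, 449.0, 120.0, 52.0), (188, 448.0, 116.0, 51.0), (190, 448.0, 115.0, 46.0), (192, 447.0, 111.0, 45.0), (194, 446.0, 103.0, 47.0)]
255 [(160, 500.0, 262.0, -1.0), (162, 489.0, 191.0, 50.0), (164, 489.0, 188.0, 47.0), (166, 488.0, 185.0, 44.0), (168, 488.0, 186.0, 39.0), (170, 494.0, 227.0, -0.0), (172, 493.0, 220.0, -0.0), (174, 492.0, 214.0, -0.0), (176, 491.0, 207.0, -0.0), (178, 490.0, 201.0, -0.0), (180, 479.0, 127.0, 57.0), (182, 479.0, 128.0, 51.0), (184, 478.0, 124.0, 49.0), (186, 478.0, 123.0, 45.0), (188, 477.0, 119.0, 44.0), (190, 476.0, 111.0, 45.0), (192, 475.0, 104.0, 47.0), (194, 474.0, 99.0, 46.0)]
```

Force jumped to 18 N: the frame is on its stops. I raise the tool clear.

{"op": "jog_arm", "data": {"steps": [[[0,0,2,0,0,0],[0,0,5,0,0,0],[0,0,20,0,0,0],[0,0,40,0,0,0],[0,0,45,0,0,0],[0,0,40,0,0,0],[0,0,20,0,0,0],[0,0,0,0,0,0]]]}}

```text
time_s: 13.2
position: [0.4696, 0.1836, 0.1842]
eef_rot: [[-0.211, 0.977, 0.006], [0.977, 0.211, 0.003], [0.001, 0.006, -1.0]]
force: [0.9, -0.4, -0.4]
grip_width: 0.0005
```

```bash
python3 look.py pics/s15.png; python3 - <<'E'
from h import *
from cell import *
f=ld('top0.npz');a=cloud(f);g=grab_frame('side');s=ld('side0.npz')
# loose things: compare pictures in side view
P=cloud(g);R=cloud(s)
m=(P[...,2]>.08)&(P[...,1]>-.1)&(P[...,1]<.3);print('>80mm',np.nanmax(np.where(m&(P[...,0]>.55)&(P[...,0]<.65),P[...,2],0)))
o=[.4954,.0382,0];X=np.array([-.2164,.9763,0]);Y=np.array([-.9763,-.2164,0])
q=P-o;hx=q@X;hy=q@Y
k=(abs(hx-.15)<.012)&(abs(hy)<.05)&(P[...,2]>.02)&(P[...,2]<.08);print('bar top',np.nanpercentile(P[k][:,2],[50,95,99]))
k=(hx>-.175)&(hx<-.135)&(abs(hy+.07)<.02)&(P[...,2]>.05)&(P[...,2]<.13);print('pad',P[k].mean(0),k.sum())
show(g,'pics/s16.png',200,400,80,340,2.2)
E
```

```text
[0.46852979 0.18324159 0.18225043] [-0.0400867   0.95864563 -0.30218731] 13.25
240 [(160, 468.0, 265.0, 2.0), (162, 467.0, 261.0, -1.0), (164, 466.0, 253.0, 0.0), (166, 458.0, 190.0, 45.0), (168, 457.0, 181.0, 47.0), (170, 457.0, 178.0, 45.0), (172, 456.0, 176.0, 40.0), (174, 461.0, 221.0, -1.0), (176, 460.0, 214.0, -1.0), (178, 459.0, 209.0, -3.0), (180, 458.0, 199.0, 0.0), (182, 457.0, 196.0, -2.0), (184, 456.0, 187.0, -0.0), (186, 448.0, 120.0, 53.0), (188, 448.0, 113.0, 53.0), (190, 448.0, 117.0, 45.0), (192, 447.0, 109.0, 46.0), (194, 446.0, 102.0, 48.0)]
255 [(160, 500.0, 260.0, 1.0), (162, 489.0, 190.0, 50.0), (164, 489.0, 187.0, 48.0), (166, 489.0, 187.0, 43.0), (168, 488.0, 187.0, 38.0), (170, 495.0, 230.0, -3.0), (172, 493.0, 219.0, 1.0), (174, 492.0, 213.0, 0.0), (176, 491.0, 206.0, 0.0), (178, 491.0, 204.0, -3.0), (180, 479.0, 126.0, 58.0), (182, 478.0, 125.0, 54.0), (184, 478.0, 123.0, 50.0), (186, 478.0, 122.0, 46.0), (188, 477.0, 116.0, 46.0), (190, 476.0, 111.0, 45.0), (192, 475.0, 104.0, 46.0), (194, 474.0, 99.0, 46.0)]
>80mm 0.13931094693573365
bar top [0.0462607  0.04979345 0.05049717]
pad [ 0.59760381 -0.09361714  0.08316935] 252
```

View pics/s16.png

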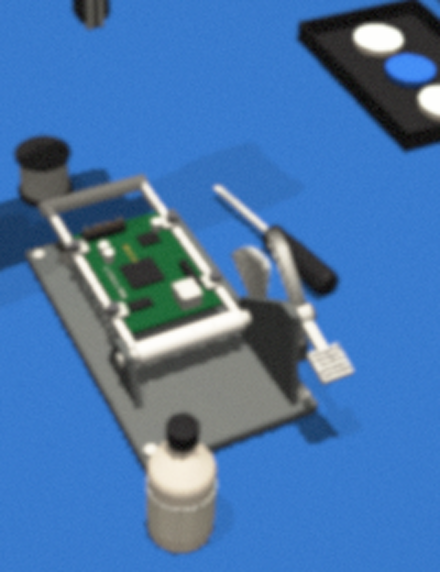

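The picture shows the frame flat, with its bar top at about 49–50 mm. The pawl is off, with the pad at 83 mm and the nose at 139 mm. The reel, bottle and screwdriver look unmoved and the tool is clear.

```bash
python3 -c "
from cell import *
print(close_job())"
```

```text
the job is handed in; nothing more can be done
None
```

The job is done and handed in at about 13.3 s of robot time. I pressed the pawl's thumb pad down until the pawl snapped off. I then lifted clear and pushed the end bar down along its arc at about 0.1 m/s. When the force rose to about 18 N the frame was on its rests, and I raised the tool straight up.

**Last checks:**
- **Frame:** the bar's upper side is about 49–50 mm above the bench, where 49 mm is flat.
- **Pawl:** it is still off. The pad face is at 83 mm and the nose at 139 mm.
- **Loose items:** the reel, bottle and screwdriver looked unmoved by eye. I did not measure their positions.
- **Tool:** it ended well clear of everything, about 170 mm above the bar.

**A disagreement:** the camera showed the shut fingertips about 35–40 mm higher than the reported TCP. I worked from the images and the contact forces instead, and both contacts came where the images put them. The two pad presses showed hardly any force in the readings, so I confirmed the snap from the pictures.

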